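Set the hob to boost under the saucepan

ROBOT

A 7-joint arm with a two-finger parallel gripper is mounted at the origin on the work surface. World frame = base frame: x ahead of the robot, y to its left, z up, the work surface at z = 0. Lengths are in m, angles in degrees, forces in N, time in s.
With the tool pointing down it reaches from about 0.425 to 0.875 m from the base axis. Payload 4.7 kg.
Tool frame: the origin (TCP) lies on the centre line of the jaws, within the pads' length; the fingertips stand 17 mm ahead of it and the grasp point (between the pads) lies 2 mm behind it; z points along the fingers, y is the line along which they close (so a half turn about z gives the same grasp; the last joint's range is limited). The gripper opens to 87 mm and grips with 3 to 60 N. Pads are 19 mm wide; open, the fingers measure 117 mm over their backs; the gripper's body (75 mm by 190 mm) begins 51 mm behind the grasp point.
Start: joints at [67.156, 18.392, -4.016, 83.108, 1.295, 78.541, -3.26], TCP at [0.261, -0.595, 0.24] pointing down, gripper open.
Joint ranges: [-163.93, 163.93], [-17.29, 119.83], [-79.2, 71.16], [3.27, 140.29], [-89.18, 269.18], [5.43, 117.66], [-154.24, 154.24]. Speed limits (degrees/s): [147.25, 147.25, 180, 180, 180, 180, 180].

INTERFACE

Orientations are given as [roll, pitch, yaw] about the fixed x, y, z axes, in that order (R = Rz(yaw) Ry(pitch) Rx(roll)).
In Python, from cell import env, read_camera gives the robot as it stands.
- The arm moves only by the shell command python3 -m jog 'ROWS' [FORCE]. ROWS is JSON, a list of rows, each a list of 5 numbers: the opening, from 0 (shut) to 1 (fully open), then the shift along the tool's x, y, z each as a share of 0.02 m, from -1 to 1, then the turn about the tool's z as a share of 45 degrees, from -1 to 1. In form: [[gripper, x, y, z, yaw], ...]. A call has 1 to 12 rows; each row shifts and turns the commanded pose from where the row before left it, along the tool's axes as they then stand; what a row does not reach is not made up. A row lasts 1/12 s, in which the tool goes at most 41.7 mm and 7.16 degrees, less where a joint would pass 70% of its speed; a pose out of reach is approached as far as the arm can. A call with a number of a shift or a turn outside -1 to 1 is refused whole. A call with a gripper value outside its range is refused whole. The fingers move at their own pace and stop on an object; FORCE is the grip in N (left out, the last holds). Time passes only in rows, so rows that do not move let the fingers close. It gives the time, the measured TCP pose, the force, the opening and the grip force at its end, in the units of the state.
- env.get_obs(): the state, without advancing time (a new reading comes with each control period).
- read_camera(name): name is "scene" or "top"; returns a dict with "color" (384x512x3 uint8, red, green, blue), "range_z" (384x512 float32, m along the optical axis (not along the pixel's ray), 0 where there is no reading), "mtx" (3x3 intrinsics, pixels), "world_from_camera" (4x4, takes a point from camera to world coordinates). Camera axes: x right, y down, z forward; pixel columns grow to the right and rows downward; lengths in m; the calibration is good to about 2 mm. A picture is of the moment at which its call begins.
- env.sign_off(): hands the job in; it is judged then, once.
The state is a dict: "time_s": time; "qpos": joint angles; "joint_velocities": joint speeds; "effort": joint torques, N m; "tool_pos": TCP position; "tool_rot": TCP orientation; "force": force on the tool from outside, world axes, zero at the start; "wrist_torque": the same for the moment, N m; "grip_width": finger opening in m; "grasp_force": force on a finger pad.
Only numpy, scipy, OpenCV 4.12 (cv2) and the standard library are available. Lean on these libraries where they do the work, as an engineer would, in place of code of your own. Each camera call takes 0.05 s, during which the arm holds its last target. There are 200 camera calls.

TASK

Get the lidded saucepan heating on full power: with a fingertip, lightly tap the hob's red on/off key, then the zone key for the side on which the saucepan stands, then the orange boost key, in that order, letting each key come up before you tap the next. Tap no other key, and leave the pans, kettle, jar and salt pot standing where they are.

Things in the scene. Friction and masses are not known exactly. Their poses are not given: they have to be found in the camera images.
- hob: Induction hob, black glass on a steel housing, 580 mm wide (y) by 350 deep (x), glass 60 mm above the worktop; fixed. Origin: centre of its underside; x to its rear (away from the robot), y to the left seen from the robot, z up. Ring-marked zones at x 45, y +145 (left) and -145 mm (right). A row of seven push keys, 52 mm apart, at x -142 mm.
- saucepan: Stainless-steel saucepan, 160 mm across, with its grey-blue lid on and a black lid knob (body 84 mm high, 122 mm to the top of the knob), long steel bar handle pointing to the rear. It stands on one of the two zones, left or right. Origin: centre of its underside, on the glass.
- frying_pan: Black open frying pan, 220 mm across the rim, 45 mm high, long handle with black grip pointing to the rear. It stands on the other zone. Origin: centre of its underside, on the glass.
- kettle: Blue-grey jug kettle on its black base, 165 mm across, 233 mm high, steel handle, standing beside the hob on the right. Origin: centre of its underside.
- biscuit_jar: Biscuit-coloured glass jar with copper lid, 96 mm across, 150 mm high, standing beside the hob on the left. Origin: centre of its underside.
- salt_pot: White ceramic salt pot with wooden lid, 68 mm across, 79 mm high, standing on the worktop in front of the hob. Origin: centre of its underside.
- key_left_top (a point): Centre of the top face of the left-zone key: a light grey soft push key, 28 mm wide (hob y) by 26 mm deep, marked with two small discs side by side, the LEFT one solid black and the right one only an outline: selects the left cooking zone; the leftmost of the seven keys (156 mm to +y of the middle of the hob). Its top stands 6 mm proud of the glass, 66 mm above the worktop, facing up.
- key_left (a joint): How far the left-zone key is pressed straight down, in m: 0 up, 0.005 at its stop. A spring returns it; it takes about 0.3 N to start and 7.3 N at the stop. It registers a tap at 0.002 (about 3.1 N); pushing on hard against the stop (20 N) is not a light tap.
- key_timer_top (a point): Centre of the top face of the timer key: a light grey soft push key, 28 mm wide (hob y) by 26 mm deep, marked with a black clock face; second key from the left. Its top stands 6 mm proud of the glass, 66 mm above the worktop, facing up.
- key_timer (a joint): How far the timer key is pressed straight down, in m: 0 up, 0.005 at its stop. A spring returns it; it takes about 0.3 N to start and 7.3 N at the stop. It registers a tap at 0.002 (about 3.1 N); pushing on hard against the stop (20 N) is not a light tap.
- key_minus_top (a point): Centre of the top face of the minus key: a light grey soft push key, 28 mm wide (hob y) by 26 mm deep, marked with a black minus bar; third key from the left. Its top stands 6 mm proud of the glass, 66 mm above the worktop, facing up.
- key_minus (a joint): How far the minus key is pressed straight down, in m: 0 up, 0.005 at its stop. A spring returns it; it takes about 0.3 N to start and 7.3 N at the stop. It registers a tap at 0.002 (about 3.1 N); pushing on hard against the stop (20 N) is not a light tap.
- key_power_top (a point): Centre of the top face of the on/off key: a RED soft push key, 28 mm wide (hob y) by 26 mm deep, marked with a white standby sign (ring with a bar); the middle key of the seven, on the hob's centre line. Its top stands 6 mm proud of the glass, 66 mm above the worktop, facing up.
- key_power (a joint): How far the on/off key is pressed straight down, in m: 0 up, 0.005 at its stop. A spring returns it; it takes about 0.3 N to start and 7.3 N at the stop. It registers a tap at 0.002 (about 3.1 N); pushing on hard against the stop (20 N) is not a light tap.
- key_plus_top (a point): Centre of the top face of the plus key: a light grey soft push key, 28 mm wide (hob y) by 26 mm deep, marked with a black plus cross; fifth key from the left, just right of the red key. Its top stands 6 mm proud of the glass, 66 mm above the worktop, facing up.
- key_plus (a joint): How far the plus key is pressed straight down, in m: 0 up, 0.005 at its stop. A spring returns it; it takes about 0.3 N to start and 7.3 N at the stop. It registers a tap at 0.002 (about 3.1 N); pushing on hard against the stop (20 N) is not a light tap.
- key_boost_top (a point): Centre of the top face of the boost key: an ORANGE soft push key, 28 mm wide (hob y) by 26 mm deep, marked with two white chevrons pointing away from the robot; sixth key from the left. Its top stands 6 mm proud of the glass, 66 mm above the worktop, facing up.
- key_boost (a joint): How far the boost key is pressed straight down, in m: 0 up, 0.005 at its stop. A spring returns it; it takes about 0.3 N to start and 7.3 N at the stop. It registers a tap at 0.002 (about 3.1 N); pushing on hard against the stop (20 N) is not a light tap.
- key_right_top (a point): Centre of the top face of the right-zone key: a light grey soft push key, 28 mm wide (hob y) by 26 mm deep, marked with two small discs side by side, the RIGHT one solid black and the left one only an outline: selects the right cooking zone; the rightmost key. Its top stands 6 mm proud of the glass, 66 mm above the worktop, facing up.
- key_right (a joint): How far the right-zone key is pressed straight down, in m: 0 up, 0.005 at its stop. A spring returns it; it takes about 0.3 N to start and 7.3 N at the stop. It registers a tap at 0.002 (about 3.1 N); pushing on hard against the stop (20 N) is not a light tap.
Mind the look-alikes: they are no part of the job. Of the things that look like the salt_pot, the middle-sized one is meant.

How it is judged:
By the outcome, as a careful person would: the job done as asked, in the order asked, and still so for the second after the job is handed in, with the robot touching nothing.
It also fails if it takes over 54 s, if anything falls off the work surface, if the arm or the gripper's body presses on something with over 40 N, if the wrist force passes 120 N, or if a joint passes its speed limit or range.

## Working session

There is one attempt and no reset: what is moved stays moved. The work goes in short steps, Python scripts to look and compute and a shell command to move; the robot and the scene stay as the last step left them, time stands still between calls to the robot, and variables do not carry over. Pictures are saved under pics/ and viewed, at most 10 in all, crops included, and the job is handed in when it is done.

```bash
mkdir -p pics; python3 - <<'E'
from cell import env, read_camera
import cv2,numpy as np
for n in("top","scene"):
    c=read_camera(n); np.savez(f"{n}.npz",**c); cv2.imwrite(f"pics/{n}.png",cv2.cvtColor(c["color"],cv2.COLOR_RGB2BGR))
o=env.get_obs();print(o["time_s"],o["tool_pos"],o["tool_rot"],o["force"])
E
```

```text
0.1 [ 0.26053242 -0.59498259  0.23857261] [-1.79900541e+02  4.31305010e-03  2.36521539e+01] [ 0.68883373  0.49592263 -0.1028092 ]
```

View pics/top.png

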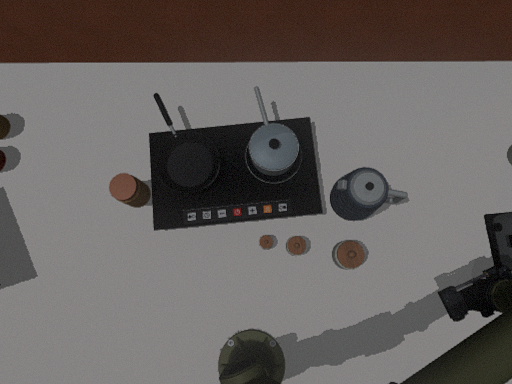

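View pics/scene.png

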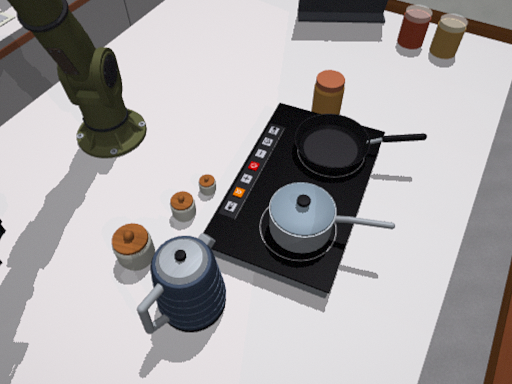

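Top view: hob centred around (237,175). The saucepan with its grey-blue lid is on the right zone at (274,147), and the frying pan is on the left at (190,163). The key row runs from (191,216) to (283,208): red at (237,212), orange at (267,209), rightmost at (283,208). There are three salt-pot look-alikes at (266,241), (297,245) and (349,254). The middle-sized one, (297,245), is the one meant, and none of the three gets touched. Next I'll measure the keys and obstacles.

```bash
cat > m.py <<'E'
import numpy as np,cv2
def ray(c,uv,z):
    T=c["world_from_camera"];d=T[:3,:3]@np.linalg.inv(c["mtx"])@[uv[0],uv[1],1.];o=T[:3,3]
    return o+d*(z-o[2])/d[2]
def cloud(c):
    v,u=np.mgrid[:384,:512];r=c["range_z"].astype(float)
    p=(np.linalg.inv(c["mtx"])@np.stack([u*r,v*r,r]).reshape(3,-1));T=c["world_from_camera"]
    return (T[:3,:3]@p).T.reshape(384,512,3)+T[:3,3]
def blobs(m,lo,hi):
    n,_,s,ce=cv2.connectedComponentsWithStats(m.astype(np.uint8));return [(ce[i],s[i,4]) for i in range(1,n) if lo<=s[i,4]<=hi]
E
python3 - <<'E'
from m import *
np.set_printoptions(precision=4,suppress=True)
for n in("top","scene"):
    c=dict(np.load(n+".npz"));h=cv2.cvtColor(c["color"],cv2.COLOR_RGB2HSV).astype(int);P=cloud(c)
    x0,x1,y0,y1=(178,296,196,226) if n=="top" else (215,290,115,220)
    box=np.zeros(h.shape[:2],bool);box[y0:y1,x0:x1]=1
    H,S,V=h[...,0],h[...,1],h[...,2]
    ms=dict(red=(S>150)&((H<6)|(H>172))&(V>80),org=(S>150)&(H>=7)&(H<25)&(V>80),gry=(S<60)&(V>110))
    print(n)
    for k,m in ms.items():
        for ce,a in blobs(m&box,15,400):
            print(k,ce.round(1),a,ray(c,ce,.066),"depth z",P[int(round(ce[1])),int(round(ce[0])),2])
    if n=="top":
        # things over heights, kettle etc.
        for nm,(a,b,d,e) in dict(kettle=(328,412,160,225),pan=(240,308,115,185),salts=(255,375,230,275)).items():
            Q=P[d:e,a:b].reshape(-1,3);Q=Q[Q[:,2]>(.09 if nm!="salts" else .03)];print(nm,Q.min(0),Q.max(0))
    cr=c["color"][y0:y1,x0:x1,::-1];f=6 if n=="top" else 5
    cv2.imwrite(f"pics/{n}_crop.png",cv2.resize(cr,None,fx=f,fy=f,interpolation=cv2.INTER_CUBIC))
E
```

```text
top
red [237.8 212.8] 18 [0.4989 0.0466 0.066 ] depth z 0.06700448425424743
org [267.4 208.4] 40 [ 0.5143 -0.0541  0.066 ] depth z 0.0627320908658644
gry [221.8 215.1] 15 [0.4908 0.101  0.066 ] depth z 0.06682359366398405
gry [267.1 222.7] 359 [ 0.4656 -0.0533  0.066 ] depth z 0.003356354505863024
kettle [ 0.3344 -0.4827  0.0901] [ 0.6288 -0.0368  1.3119]
pan [ 0.3344 -0.1543  0.0909] [0.8217 0.0078 1.3119]
salts [ 0.3129 -0.3682  0.0312] [ 0.4262 -0.0258  1.3119]
scene
red [253.6 165.2] 68 [0.5058 0.05   0.066 ] depth z 0.06330138712474298
org [238.7 191.9] 79 [ 0.5174 -0.0539  0.066 ] depth z 0.06650792947110828
gry [273.3 130.3] 52 [0.4897 0.2031 0.066 ] depth z 0.0661010351066672
gry [267.  141.2] 62 [0.4947 0.1526 0.066 ] depth z 0.06523793205903772
gry [260.4 153. ] 68 [0.5003 0.1011 0.066 ] depth z 0.06532377086522378
gry [246.3 178.1] 74 [ 0.5114 -0.0018  0.066 ] depth z 0.0634053369878026
gry [230.7 205.6] 78 [ 0.522  -0.1043  0.066 ] depth z 0.06147529082050296
```

View pics/top_crop.png

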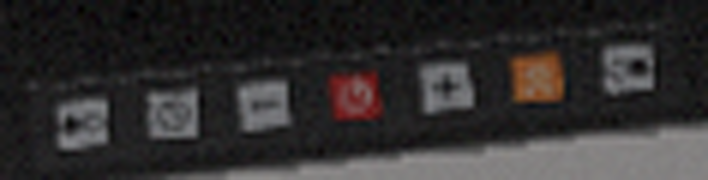

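Red (0.504, 0.050), orange (0.515, −0.054) and right (0.521, −0.104) agree across both views. Height is about 0.066 m and spacing about 52 mm, as specified. Crop: the rightmost key at (628,70) has its right disc solid, so it is the right-zone key. I'll lift, shut the gripper and turn to the hob's yaw of about 6°.

```bash
python3 -m jog '[[0,0,0,-1,0],[0,0,0,-1,0],[0,0,0,-1,0],[0,0,0,-1,0],[0,0,0,-1,0],[0,0,0,0,0.131],[0,0,0,0,0.131],[0,0,0,0,0.131],[0,0,0,0,0],[0,0,0,0,0],[0,0,0,0,0]]'
python3 - <<'E'
from m import *
np.set_printoptions(precision=3,suppress=True)
from cell import env
o=env.get_obs();p=np.array(o["tool_pos"]);y=np.radians(o["tool_rot"][2]);print(p,o["tool_rot"])
ax=np.array([[np.cos(y),np.sin(y)],[np.sin(y),-np.cos(y)]])
for n,t in dict(red=(.504,.0495),right=(.521,-.1045),org=(.515,-.054)).items(): print(n,"tool xy mm",ax@(np.array(t)-p[:2])*1e3)
c=dict(np.load("top.npz"));P=cloud(c);th=np.radians(6)
for nm,(a,b,d,e) in dict(kettle=(328,412,160,225),pan=(240,308,115,185),salts=(255,375,230,275)).items():
    Q=P[d:e,a:b].reshape(-1,3);Q=Q[(Q[:,2]>(.10 if nm!="salts" else .04))&(Q[:,2]<.3)]-[.504,.0495,0]
    q=np.c_[Q[:,:2]@[[np.cos(th),-np.sin(th)],[np.sin(th),np.cos(th)]],Q[:,2]]
    print(nm,"rel. red, hob axes, 1..99%",np.percentile(q,1,0),np.percentile(q,99,0))
E
```

```text
time_s: 1.02
tool_pos: [0.2607, -0.5953, 0.3391]
tool_rot: [-180.0, 0.0, 6.1]
force: [0.1, -1.2, 0.4]
grip_width: 0.0217
grasp_force: 0.0
[ 0.261 -0.595  0.339] [-179.96     0.018    6.117]
red tool xy mm [ 310.589 -615.162]
right tool xy mm [ 311.082 -460.228]
org tool xy mm [ 310.498 -511.08 ]
kettle rel. red, hob axes, 1..99% [-0.06  -0.526  0.103] [ 0.073 -0.33   0.233]
pan rel. red, hob axes, 1..99% [ 0.112 -0.22   0.107] [ 0.294 -0.067  0.182]
salts rel. red, hob axes, 1..99% [-0.225 -0.396  0.042] [-0.095 -0.071  0.112]
```

```bash
python3 -m jog '[[0,0.5,-1,0,0],[0,0.5,-1,0,0],[0,0.5,-1,0,0],[0,0.5,-1,0,0],[0,0.5,-1,0,0],[0,0.5,-1,0,0],[0,0.5,-1,0,0],[0,0.5,-1,0,0],[0,0.5,-1,0,0],[0,0.5,-1,0,0],[0,0.5,-1,0,0],[0,0.5,-1,0,0]]'
python3 -m jog '[[0,0.5,-1,0,0],[0,0.5,-1,0,0],[0,0.5,-1,0,0],[0,0.5,-1,0,0],[0,0.5,-1,0,0],[0,0.5,-1,0,0],[0,0.5,-1,0,0],[0,0.5,-1,0,0],[0,0.5,-1,0,0],[0,0.5,-1,0,0],[0,0.5,-1,0,0],[0,0.5,-1,0,0]]'
python3 -m jog '[[0,0.504,-0.966,0,0],[0,0.504,-0.966,0,0],[0,0.504,-0.966,0,0],[0,0.504,-0.966,0,0],[0,0.504,-0.966,0,0],[0,0.504,-0.966,0,0],[0,0.504,-0.966,0,0],[0,0,0,0,0],[0,0,0,0,0],[0,0,0,0,0]]'
```

```text
time_s: 2.02
tool_pos: [0.3554, -0.3431, 0.3396]
tool_rot: [180.0, 0.0, 6.1]
force: [0.5, -0.1, 0.4]
grip_width: 0.0008
grasp_force: 0.0
time_s: 3.02
tool_pos: [0.4497, -0.092, 0.3396]
tool_rot: [180.0, -0.0, 6.1]
force: [-0.3, -0.4, 0.5]
grip_width: 0.0005
grasp_force: 0.0
time_s: 3.85
tool_pos: [0.5055, 0.0479, 0.3394]
tool_rot: [180.0, 0.0, 6.0]
force: [0.0, -1.0, 0.1]
grip_width: 0.0007
grasp_force: 0.0
```

```bash
python3 -m jog '[[0,0,0,1,0],[0,0,0,1,0],[0,0,0,1,0],[0,0,0,1,0],[0,0,0,1,0],[0,0,0,1,0],[0,0,0,1,0],[0,0,0,1,0],[0,0,0,1,0],[0,0,0,1,0],[0,0,0,1,0]]'
python3 -m jog '[[0,0,0,0.5,0],[0,0,0,0.25,0],[0,0,0,0,0],[0,0,0,0,0]]'
python3 - <<'E'
from m import *
from cell import read_camera
c=read_camera("scene")
cv2.imwrite("pics/over_red.png",cv2.resize(c["color"][90:240,170:330,::-1],None,fx=4,fy=4,interpolation=cv2.INTER_CUBIC))
E
```

```text
time_s: 4.77
tool_pos: [0.5055, 0.0467, 0.1186]
tool_rot: [179.9, 0.0, 5.8]
force: [0.7, 0.0, -0.1]
grip_width: 0.0006
grasp_force: 0.0
time_s: 5.1
tool_pos: [0.5062, 0.0484, 0.1052]
tool_rot: [180.0, -0.1, 5.9]
force: [1.0, 0.0, 0.5]
grip_width: 0.0003
grasp_force: 0.0
```

View pics/over_red.png

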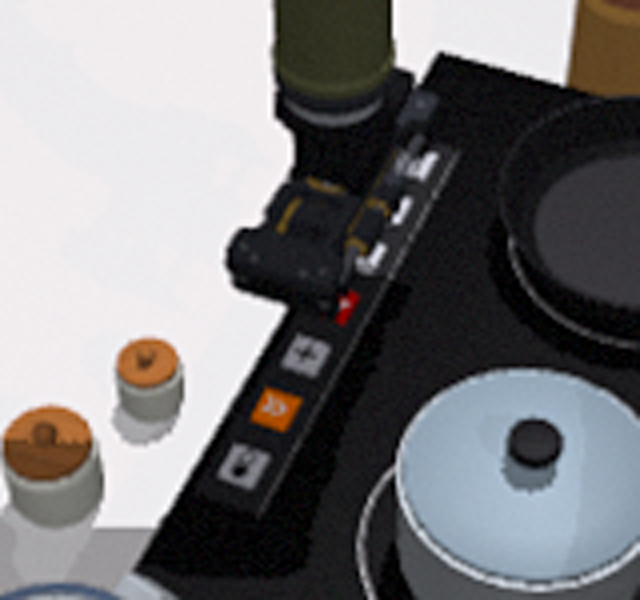

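The finger stands over the red key, at about (345,305) in this crop, and is clear of everything else. I'll descend gently.

```bash
python3 -m jog '[[0,0,0,0.25,0],[0,0,0,0.25,0],[0,0,0,0.25,0],[0,0,0,0.15,0],[0,0,0,0,0],[0,0,0,0,0],[0,0,0,0,0]]'
python3 -m jog '[[0,0,0,0.1,0],[0,0,0,0.1,0],[0,0,0,0,0],[0,0,0,0,0]]'
```

```text
time_s: 5.73
tool_pos: [0.5057, 0.0489, 0.0866]
tool_rot: [-180.0, -0.0, 6.0]
force: [-0.4, -0.5, -0.4]
grip_width: 0.0005
grasp_force: 0.0
time_s: 6.07
tool_pos: [0.5059, 0.0488, 0.0827]
tool_rot: [180.0, -0.0, 6.0]
force: [0.3, 0.5, 2.0]
grip_width: 0.0004
grasp_force: 0.7
```

```bash
python3 -m jog '[[0,0,0,0.1,0],[0,0,0,0,0],[0,0,0,0,0],[0,0,0,0,0]]'
```

```text
time_s: 6.4
tool_pos: [0.506, 0.0487, 0.0809]
tool_rot: [180.0, -0.0, 6.0]
force: [0.1, -0.7, 3.9]
grip_width: 0.0004
grasp_force: 2.0
```

```bash
python3 -m jog '[[0,0,0,0.05,0],[0,0,0,0,0],[0,0,0,0,0]]'; python3 -m jog '[[0,0,0,-0.5,0],[0,0,0,-1,0],[0,0,0,-0.5,0],[0,0,0,0,0],[0,0,0,0,0],[0,0,0,0,0]]'
```

```text
time_s: 6.65
tool_pos: [0.506, 0.0488, 0.0798]
tool_rot: [180.0, -0.0, 6.0]
force: [0.4, 0.5, 5.2]
grip_width: 0.0008
grasp_force: 2.7
time_s: 7.15
tool_pos: [0.505, 0.0485, 0.1188]
tool_rot: [180.0, 0.1, 6.0]
force: [0.6, 0.1, -0.7]
grip_width: 0.0002
grasp_force: 0.0
```

Red registered at 5.2 N, about 3.5 mm of travel, and the finger is clear again. Next is the right-zone key, 154 mm along tool +y.

```bash
python3 -m jog '[[0,0,0.96,0,0],[0,0,0.96,0,0],[0,0,0.96,0,0],[0,0,0.96,0,0],[0,0,0.96,0,0],[0,0,0.96,0,0],[0,0,0.96,0,0],[0,0,0.96,0,0],[0,0,0,0,0],[0,0,0,0,0],[0,0,0,0,0]]'
python3 -m jog '[[0,0,0,0.5,0],[0,0,0,0.5,0],[0,0,0,0,0],[0,0,0,0,0]]'
python3 - <<'E'
from m import *
from cell import read_camera
c=read_camera("scene")
cv2.imwrite("pics/over_right.png",cv2.resize(c["color"][90:270,150:330,::-1],None,fx=3,fy=3,interpolation=cv2.INTER_CUBIC))
E
```

```text
time_s: 8.07
tool_pos: [0.521, -0.103, 0.1187]
tool_rot: [-179.9, 0.1, 6.0]
force: [-0.5, 0.7, 0.5]
grip_width: 0.0004
grasp_force: 0.0
time_s: 8.4
tool_pos: [0.5207, -0.1031, 0.0982]
tool_rot: [-179.9, 0.1, 6.0]
force: [0.5, -0.8, 0.1]
grip_width: 0.0006
grasp_force: 0.0
```

View pics/over_right.png

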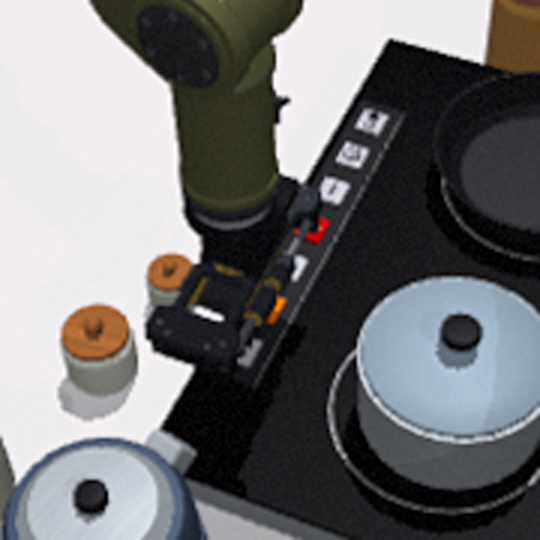

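The finger is over the rightmost key at about (248,352), clear of the kettle spout and the pots. Pressing, using the heights that worked on the red key.

```bash
python3 -m jog '[[0,0,0,0.3,0],[0,0,0,0.25,0],[0,0,0,0.1,0],[0,0,0,0.1,0],[0,0,0,0,0],[0,0,0,0,0],[0,0,0,0,0]]'
python3 -m jog '[[0,0,0,0.1,0],[0,0,0,0,0],[0,0,0,0,0],[0,0,0,0,0]]'
```

```text
time_s: 9.03
tool_pos: [0.5218, -0.1041, 0.0847]
tool_rot: [180.0, -0.0, 6.0]
force: [-0.2, 0.3, 0.6]
grip_width: 0.0004
grasp_force: 0.0
time_s: 9.37
tool_pos: [0.522, -0.1041, 0.0829]
tool_rot: [180.0, -0.0, 6.0]
force: [1.6, -0.4, 1.4]
grip_width: 0.0003
grasp_force: 0.6
```

```bash
python3 -m jog '[[0,0,0,0.1,0],[0,0,0,0.05,0],[0,0,0,0,0],[0,0,0,0,0],[0,0,0,0,0]]'; python3 -m jog '[[0,0,0,-0.5,0],[0,0,0,-1,0],[0,0,0,-0.5,0],[0,0,0,0,0],[0,0,0,0,0],[0,0,0,0,0]]'
```

```text
time_s: 9.78
tool_pos: [0.5221, -0.1042, 0.0801]
tool_rot: [180.0, -0.0, 6.0]
force: [-1.0, -0.2, 4.6]
grip_width: 0.0003
grasp_force: 2.5
time_s: 10.28
tool_pos: [0.521, -0.104, 0.1188]
tool_rot: [-180.0, 0.1, 6.0]
force: [-0.4, 0.7, -0.4]
grip_width: 0.0003
grasp_force: 0.0
```

Right-zone key registered at 4.6 N and released. Boost is 51 mm back along −y.

```bash
python3 -m jog '[[0,0,-0.85,0,0],[0,0,-0.85,0,0],[0,0,-0.85,0,0],[0,0,0,0,0],[0,0,0,0,0],[0,0,0,0,0]]'
python3 -m jog '[[0,0,0,0.5,0],[0,0,0,0.5,0],[0,0,0,0.3,0],[0,0,0,0.25,0],[0,0,0,0.1,0],[0,0,0,0.1,0],[0,0,0,0,0],[0,0,0,0,0],[0,0,0,0,0]]'
python3 -m jog '[[0,0,0,0.1,0],[0,0,0,0,0],[0,0,0,0,0],[0,0,0,0,0]]'
```

```text
time_s: 10.78
tool_pos: [0.516, -0.0543, 0.1189]
tool_rot: [180.0, 0.1, 5.9]
force: [0.6, -1.0, -0.6]
grip_width: 0.0004
grasp_force: 0.0
time_s: 11.53
tool_pos: [0.5167, -0.0533, 0.0849]
tool_rot: [180.0, -0.0, 6.0]
force: [0.1, -0.0, -0.4]
grip_width: 0.0006
grasp_force: 0.0
time_s: 11.87
tool_pos: [0.5168, -0.0533, 0.0829]
tool_rot: [180.0, -0.1, 6.0]
force: [0.3, -0.8, 2.0]
grip_width: 0.0007
grasp_force: 0.6
```

```bash
python3 -m jog '[[0,0,0,0.1,0],[0,0,0,0.05,0],[0,0,0,0,0],[0,0,0,0,0],[0,0,0,0,0]]'; python3 -m jog '[[0,0,0,-0.5,0],[0,0,0,-1,0],[0,0,0,-1,0],[0,0,0,-1,0],[0,0,0,-1,0],[0,0,0,-1,0],[0,0,0,-1,0],[0,0,0,-1,0],[0,0,0,0,0],[0,0,0,0,0],[0,0,0,0,0]]'
python3 - <<'E'
from m import *
from cell import read_camera
c=read_camera("scene")
cv2.imwrite("pics/end.png",c["color"][...,::-1])
E
```

```text
time_s: 12.28
tool_pos: [0.5168, -0.0533, 0.0801]
tool_rot: [180.0, -0.0, 6.0]
force: [-0.6, -0.6, 4.4]
grip_width: 0.0
grasp_force: 2.5
time_s: 13.2
tool_pos: [0.5155, -0.0533, 0.2287]
tool_rot: [-180.0, 0.1, 6.0]
force: [0.3, 0.0, -0.4]
grip_width: 0.0006
grasp_force: 0.0
```

View pics/end.png

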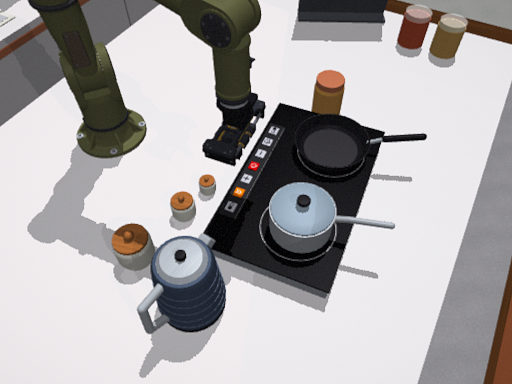

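The arm is clear. The saucepan (302,215), frying pan (332,147), kettle (190,283), jar (328,95) and salt pot (182,206) are all where they were.

```bash
python3 -c "
from cell import env
print(env.sign_off())"
```

```text
the job is handed in; nothing more can be done
None
```

I tapped the red on/off, right-zone and orange boost keys in that order at about 4.4–5.2 N each, with each key released before the next; nothing else was touched or moved, and the job was handed in at about 13 s.

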